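# Dispense one metal blank and slide it onto the stamping plate

## Task

Press the wooden plunger knob of the blank dispenser all the way down once and let it spring back, so that a single metal blank comes out of the slot at the front. Then push that blank along the table top with the fingers, without picking it up, until it lies wholly on the square steel plate. Take no second blank, and leave the other things where they are.

Things in the scene. Friction and masses are not known exactly. Their poses are not given: they have to be found in the camera images.
- dispenser: Grey blank dispenser, fixed. Origin: on the table under the magazine's centre; its -x points out of the front slot, +x to the plunger housing. Magazine: upright box open at top and bottom, x -27 to 27 mm, 55 mm wide (y), 42 mm high. Housing: x 27 to 99 mm, 58 mm wide, 48 mm high; feet 10 mm high reach y = +-43 mm at x 45 to 75 mm. Does not move.
- slot (a point): Foot of the dispenser's front face, 27 mm in front of its origin, at the middle of the exit slot (10.5 mm high). Blanks come out flat onto the table here, along the dispenser's -x. After a full, unhurried press the blank's centre lies 30 to 48 mm in front of this point, the blank wholly outside. A second press would eject another blank.
- plunger (a joint): Plunger travel in m: 0 up, 0.024 fully down; moves straight down. Spring: 7 N at the top, 10 N at the bottom, plus up to about 8 N of friction and damping. It drives a pusher inside (32 mm wide, 7 mm high), 2.7 mm per mm of press, that shoves out the lowest blank; let go, both return and the next blank drops down.
- plunger_top (a point): Centre of the flat top of the wooden plunger knob (34 mm across, 10 mm thick, on a 12 mm steel stem), 62 mm behind the dispenser origin along its +x; 84 mm above the table when up, 60 mm when down.
- blank_1: The blank to be dispensed: the lowest in the magazine at the start, a plain aluminium disc 40 mm across, 8 mm thick, 20 to 40 g. Origin: centre of its underside; z up. It lies directly on the table, at the dispenser's origin.
- blank_2: Second blank from the bottom, same as blank_1, origin 8 mm up at the start; drops 8 mm to the table inside the magazine after the press. Must stay in the magazine.
- blank_3: Third blank, same size, stays in the magazine.
- blank_4: Top blank, same size, stays in the magazine.
- plate: Target: square steel plate 80 x 80 mm let into the table top, flush with it (no step). Origin: centre of its top face; x and y axes along its sides. Lies to the left or right of the dispenser's front.
- pad: Round black rubber pad 80 mm across let flush into the table top on the other side; not the target. Origin: its centre.
- hammer: Bystander: loose hammer lying on the table, 260 mm long, head towards its own +x. Leave alone.
- clamp: Bystander: loose F-clamp lying flat, 260 by 103 mm overall, wooden handle towards its own -x. Origin: on its bar. Leave alone.
- jar: Bystander: loose amber jar, 56 mm across, 85 mm tall, standing. Leave alone.
- punch: Bystander: loose square steel punch lying on the table, 100 x 10 x 10 mm along its x. Leave alone.
Things that resemble listed ones, but are neither listed nor needed, are in the scene too. There is more than one size of the dispenser; the job needs the middle-sized.

How it is judged:
By the outcome, as a careful person would: the job done as asked, in the order asked, and still so for the second after the job is handed in, with the robot touching nothing.
It also fails if it takes over 67 s, if anything falls off the work surface, if the arm or the gripper's body presses on something with over 40 N, if the wrist force passes 120 N, or if a joint passes its speed limit or range.

## Robot

A 6-joint arm with a two-finger parallel gripper is mounted at the origin on the work surface. World frame = base frame: x ahead of the robot, y to its left, z up, the work surface at z = 0. Lengths are in m, angles in rad, forces in N, time in s.
With the tool pointing down it reaches from about 0.275 to 0.825 m from the base axis. Payload 4.9 kg.
Tool frame: the origin (TCP) lies midway between the tips of the shut fingers; the grasp point (between the pads) lies 19 mm behind it (bot.grip_depth is the distance from the TCP to the grasp point, in m); y points along the fingers, x is the direction in which the jaws open and shut, and the axes are right-handed (so a half turn about y gives the same grasp; the last joint's range is limited). The gripper opens to 85 mm and grips with 20 to 120 N. Pads are 22 mm wide; open, the fingers measure 114 mm over their backs; the gripper's body (76 mm by 85 mm) begins 54 mm behind the grasp point. The pads swing forward as they close: fully open they stand 13 mm farther back than shut.
Start: joints at [1.103, 0.326, -0.193, 1.052, 0, 1.437], TCP at [0.18, 0.52, 0.21] pointing down, gripper open.
Joint ranges: [-2.65, 2.65], [-0.97, 1.79], [-1.3, 1.35], [-1.93, 2.1], [-1.47, 1.37], [-3.14, 3.14]. Speed limits (rad/s): [2.57, 2.57, 3.14, 3.14, 3.14, 3.14].

## Interface

Orientations are given as a unit quaternion [w, x, y, z].
In Python, from cell import bot gives the robot as it stands. Calls block until the motion is done:
- bot.move_pose(position, orientation): joint-space move of the TCP to a pose.
- bot.move_linear(position, speed=0.15, rotation=None, until_force=None): straight line of the TCP; rotation=None keeps the orientation; speed is the mean speed in m/s. With until_force (N) it stops when the force on the tool has changed by that much, and returns True; else False.
- bot.goto_joints(angles): joint-space move.
- bot.set_gripper(opening, grasp_force=None): opening from 0.0 (shut) to 1.0 (fully open); grasp_force is the grip in N (None keeps the last); returns when the fingers have stopped.
- bot.wait(seconds).
- bot.solve_ik(position, orientation): joint angles nearest the present ones, or None.
- bot.camera(name): name is "side" or "top" or "wrist"; returns the picture (420x560x3 uint8, red, green, blue); there is no depth.
- bot.calibration(name): a dict with "mtx" (3x3 intrinsics, pixels), "extrinsics" (4x4, takes a point from world to camera coordinates); the wrist camera has in their place "hand_eye" (4x4, takes a point from camera to tool coordinates, whose origin is the TCP and whose axes are the tool frame's). Camera axes: x right, y down, z forward; pixel columns grow to the right and rows downward; lengths in m; the calibration is good to about 2 mm. A picture is of the moment at which its call begins: read the wrist's pose just before it. calibration takes no time and is no camera call.
A pose or a line that the arm cannot do raises bot.PlanningError and nothing moves.
- bot.close_job(): hands the job in, once; it reports no verdict.
Trained networks look in the newest picture that a camera, given by its name, has taken for a name from the list of things; names that differ only in an ending like _2 or _b are one class to them, and where a whole thing is asked for, a point or a joint stands for the part that bears it (a point fixed in the world has none). Each returns a list of dicts, best first, with "confidence" (0 to 1); they miss things now and then, are a little off and sometimes report something else, mostly with a low value. They report only what shows in the picture. A call takes as long as a camera call. They do not tell look-alikes from the thing itself.
- bot.search_frame(camera, thing): "bbox" ([left, top, width, height] in pixels, round what is visible of it).
Readings, each from a call of its own:
- bot.read_clock(): time.
- bot.read_joint_positions(): joint angles.
- bot.read_joint_vel(): joint speeds.
- bot.read_joint_efforts(): joint torques, N m.
- bot.read_position(): TCP position.
- bot.read_tool_rot(): TCP orientation.
- bot.read_ft_force(): force on the tool from outside, world axes, zero at the start.
- bot.read_moment(): the same for the moment, N m.
- bot.read_gripper_width(): opening from 0.0 (shut) to 1.0 (fully open).
Only numpy, scipy, OpenCV 4.12 (cv2) and the standard library are available. Lean on these libraries where they do the work, as an engineer would, in place of code of your own. Each camera call takes 0.05 s, during which the arm holds its last target.

## Working session

There is one attempt and no reset: what is moved stays moved. The work goes in short steps, each a Python script; the robot and the scene stay as the last script left them, time stands still between calls to the robot, and variables do not carry over. Pictures are saved under pics/ and viewed, and the job is handed in when it is done.

```bash
mkdir -p pics; ls
python3 - <<'E'
from cell import bot
import cv2
for n in("top","side"):
    im=bot.camera(n); cv2.imwrite(f"pics/{n}0.png",im[:,:,::-1])
    for t in("dispenser","plunger_top","plate","pad","blank_1"):
        print(n,t,[(d["bbox"],round(d["confidence"],2)) for d in bot.search_frame(n,t)])
    c=bot.calibration(n);print(c)
print(bot.read_clock(), bot.read_tool_rot())
E
```

```text
pics
top dispenser [([242.3, 240.5, 48.0, 73.6], 0.95), ([230.8, 143.3, 35.3, 49.7], 0.78), ([295.4, 172.0, 24.3, 34.4], 0.55)]
top plunger_top [([235.2, 148.4, 16.7, 12.8], 0.72), ([255.1, 254.7, 20.2, 23.2], 0.51), ([303.5, 177.5, 11.0, 8.0], 0.45)]
top plate [([166.8, 207.9, 37.4, 39.7], 0.89)]
top pad [([331.6, 227.8, 28.2, 33.8], 0.69)]
top blank_1 [([242.7, 175.7, 13.1, 18.2], 0.44), ([232.3, 145.3, 32.7, 50.0], 0.34)]
{'mtx': array([[478.56351752,   0.        , 278.24130737],
       [  0.        , 478.56351752, 210.0990998 ],
       [  0.        ,   0.        ,   1.        ]]), 'extrinsics': array([[-0.00932024, -0.9999443 , -0.00495182, -0.02560453],
       [-0.99678419,  0.0096847 , -0.0795455 ,  0.53629544],
       [ 0.07958902,  0.00419451, -0.99681894,  1.19787659],
       [ 0.        ,  0.        ,  0.        ,  1.        ]])}
side dispenser [([321.8, 205.8, 69.1, 50.6], 0.81), ([260.0, 184.2, 33.2, 28.0], 0.71), ([218.6, 216.9, 49.6, 36.7], 0.55)]
side plunger_top [([332.1, 201.3, 19.2, 24.6], 0.82), ([182.8, 275.1, 27.8, 39.2], 0.67), ([223.0, 218.1, 17.2, 12.3], 0.45)]
side plate [([270.4, 285.4, 38.1, 36.6], 0.76)]
side pad [([314.5, 180.8, 26.9, 15.9], 0.7), ([224.1, 216.5, 16.5, 9.2], 0.35)]
side blank_1 []
{'mtx': array([[449.80268105,   0.        , 281.82685921],
       [  0.        , 449.80268105, 206.91576763],
       [  0.        ,   0.        ,   1.        ]]), 'extrinsics': array([[-0.98603334, -0.16561253, -0.01762774,  0.54460338],
       [-0.10042433,  0.67565035, -0.7303503 ,  0.1266278 ],
       [ 0.13286535, -0.71837949, -0.6828453 ,  1.12941679],
       [ 0.        ,  0.        ,  0.        ,  1.        ]])}
0.6 [ 0.57612199 -0.57609723 -0.40999421  0.41000022]
```

View pics/top0.png

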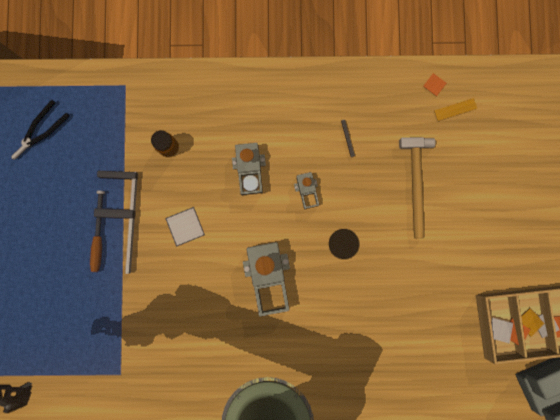

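View pics/side0.png

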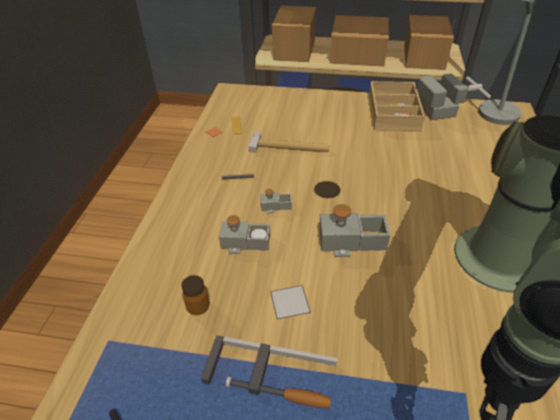

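Run:
```python
import cv2
im=cv2.imread("pics/top0.png")
cv2.imwrite("pics/top0z.png",cv2.resize(im[130:330,150:380],None,fx=3.4,fy=2.99 if 0 else 3,interpolation=cv2.INTER_CUBIC)[:600,:800])
cv2.imwrite("pics/top0z.png",cv2.resize(im[130:330,150:380],None,fx=3,fy=3,interpolation=cv2.INTER_CUBIC))
```

```text
(no output)
```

View pics/top0z.png

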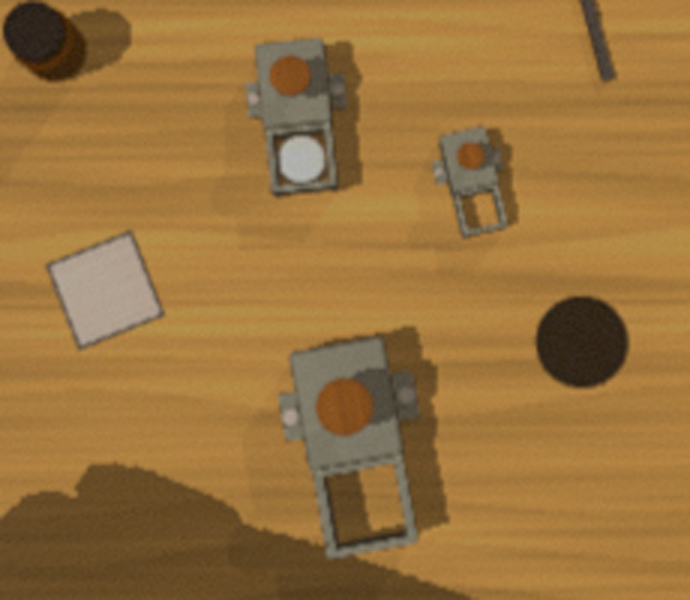

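The middle-sized dispenser is the one at about (250,168) in the top view: it holds blanks and its slot faces the robot. The plate is at (185,227), the pad at (344,244), and the largest dispenser at (267,278).

```bash
cat > h.py <<'E'
import numpy as np, cv2
from cell import bot
from scipy.spatial.transform import Rotation as R
def cam_pose(name):
    c=bot.calibration(name); return c["mtx"],np.array(c["extrinsics"])
def wrist_ext():
    p=np.array(bot.read_position()); q=bot.read_tool_rot()
    T=np.eye(4);T[:3,:3]=R.from_quat([q[1],q[2],q[3],q[0]]).as_matrix();T[:3,3]=p
    c=bot.calibration("wrist"); return c["mtx"],np.linalg.inv(T@np.array(c["hand_eye"]))
def unproj(K,E,uv,z):
    r=E[:3,:3].T@np.linalg.inv(K)@np.array([uv[0],uv[1],1.]); o=-E[:3,:3].T@E[:3,3]
    return o+r*(z-o[2])/r[2]
def proj(K,E,P):
    P=np.atleast_2d(P); c=(E[:3,:3]@P.T).T+E[:3,3]; p=(K@c.T).T; return p[:,:2]/p[:,2:]
def quat(yx):  # tool down, tool x at angle yx in world
    x=np.array([np.cos(yx),np.sin(yx),0]);z=np.array([0,0,-1.]);
    m=np.stack([x,np.cross(z,x),z],1); q=R.from_matrix(m).as_quat(); return [q[3],q[0],q[1],q[2]]
def wq(q): return R.from_quat([q[1],q[2],q[3],q[0]]).as_matrix()
E
python3 - <<'E'
from h import *
np.set_printoptions(precision=4,suppress=True)
K,E=cam_pose("top")
o=lambda u,v:(150+u/3,130+v/3)
for n,uv,z in [("knob",(290,76),.084),("fl",(272,193),.042),("fr",(336,188),.042),("bl",(256,44),.048),("br",(324,39),.048),("blank",(301,160),.032),
 ("p1",(48,266),0),("p2",(130,232),0),("p3",(164,314),0),("p4",(80,348),0),("bigback l",(290,352),.07),("bigback r",(382,338),.07),("bigfl",(330,555),.06),("bigfr",(416,540),.06),("jar",(36,35),.085),("bigknob",(344,407),.12),("pad",(582,342),0)]:
    print(n,unproj(K,E,o(*uv),z))
print(wq(bot.read_tool_rot())); print(bot.calibration("wrist"))
E
```

```text
knob [0.6658 0.0448 0.084 ]
fl [0.575  0.0632 0.042 ]
fr [0.5787 0.0096 0.042 ]
bl [0.7004 0.0758 0.048 ]
br [0.704  0.0186 0.048 ]
blank [0.604  0.0394 0.032 ]
p1 [0.5183 0.2605 0.    ]
p2 [0.5471 0.1897 0.    ]
p3 [0.4759 0.1601 0.    ]
p4 [0.4474 0.2323 0.    ]
bigback l [0.4421 0.0467 0.07  ]
bigback r [ 0.4527 -0.028   0.07  ]
bigfl [0.2782 0.0157 0.06  ]
bigfr [ 0.2896 -0.0539  0.06  ]
jar [0.7015 0.2516 0.085 ]
bigknob [0.3992 0.0016 0.12  ]
pad [ 0.4485 -0.1992  0.    ]
[[ 0.3276 -0.     -0.9448]
 [ 0.9448  0.      0.3276]
 [ 0.     -1.      0.    ]]
{'mtx': array([[320.4248,   0.    , 281.7523],
       [  0.    , 320.4248, 206.5244],
       [  0.    ,   0.    ,   1.    ]]), 'hand_eye': array([[ 1.    ,  0.0002,  0.0006, -0.    ],
       [-0.0005, -0.2785,  0.9604, -0.1644],
       [ 0.0004, -0.9604, -0.2785,  0.0694],
       [ 0.    ,  0.    ,  0.    ,  1.    ]])}
```

```bash
cat >> h.py <<'E'
def quat(th):  # tool y down, tool x at angle th
    x=np.array([np.cos(th),np.sin(th),0]);y=np.array([0,0,-1.]);
    q=R.from_matrix(np.stack([x,y,np.cross(x,y)],1)).as_quat(); return [q[3],q[0],q[1],q[2]]
E
python3 - <<'E'
from h import *
bot.move_pose([.60,.08,.19],quat(np.radians(14)))
bot.set_gripper(0)
K,E=wrist_ext(); im=bot.camera("wrist"); cv2.imwrite("pics/w1.png",im[:,:,::-1])
np.savez("w1.npz",K=K,E=E)
for t in("dispenser","plunger_top","plate","blank_1"):
    print(t,[(d["bbox"],round(d["confidence"],2)) for d in bot.search_frame("wrist",t)])
print(bot.read_position(),bot.read_clock(),bot.read_joint_positions(),bot.read_ft_force())
E
```

```text
dispenser [([250.5, 187.9, 129.6, 80.2], 0.92), ([0.0, 151.4, 139.8, 113.1], 0.81), ([324.7, 231.2, 40.5, 40.0], 0.48)]
plunger_top [([324.8, 230.9, 40.8, 35.5], 0.96), ([0.0, 211.3, 67.0, 53.1], 0.6)]
plate [([168.3, 0.2, 93.2, 78.7], 0.92)]
blank_1 [([262.0, 205.4, 36.4, 34.4], 0.69), ([251.3, 186.4, 126.4, 82.2], 0.53)]
[0.60002101 0.07997582 0.19001774] 3.7917 [ 1.06067325e-02  4.41416190e-01 -7.10805339e-02  1.05824071e+00
  2.20649025e-05  1.33709293e+00] [ 0.37324642  0.29356324 -0.40439007]
```

View pics/w1.png

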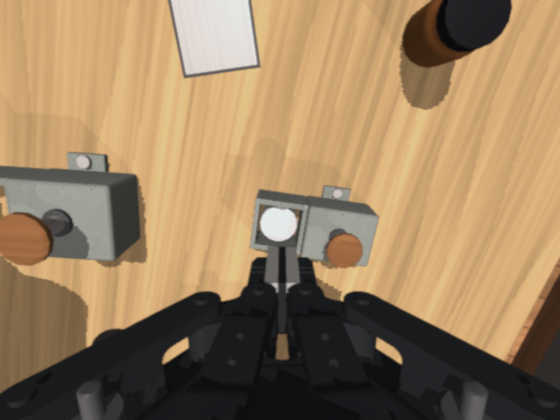

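The wrist view shows the knob centred near (345,249), the top blank at (278,224), and two plate corners at (185,77) and (259,66).

Run:
```python
from h import *
np.set_printoptions(precision=4,suppress=True)
d=np.load("w1.npz");K,E=d["K"],d["E"]
im=cv2.imread("pics/w1.png")
hsv=cv2.cvtColor(im,cv2.COLOR_BGR2HSV)
s=np.zeros(im.shape[:2],np.uint8); s[225:275,318:372]=1
m=((hsv[...,1]>130)&(s>0)).astype(np.uint8)
c=max(cv2.findContours(m,0,1)[0],key=cv2.contourArea); e=cv2.fitEllipse(c);print("knob",e,unproj(K,E,e[0],.080))
s[:]=0; s[195:250,255:305]=1
m=((hsv[...,2]>190)&(s>0)).astype(np.uint8)
c=max(cv2.findContours(m,0,1)[0],key=cv2.contourArea); e=cv2.fitEllipse(c);print("blank",e,unproj(K,E,e[0],.032))
for uv in [(185,77),(259,66)]: print(unproj(K,E,uv,0))
for uv in [(258,191),(376,213),(369,266)]: print(unproj(K,E,uv,.045))
```

```text
knob ((343.773193359375, 250.35877990722656), (32.52384948730469, 34.04240417480469), 64.7551498413086) [0.6696 0.0439 0.08  ]
blank ((278.041748046875, 223.6931610107422), (32.10538864135742, 35.752952575683594), 93.69892883300781) [0.6077 0.0382 0.032 ]
[0.4788 0.1593 0.    ]
[0.5504 0.188  0.    ]
[0.5792 0.0711 0.045 ]
[0.7001 0.0777 0.045 ]
[0.7119 0.0198 0.045 ]
```

Run:
```python
from h import *
np.set_printoptions(precision=4,suppress=True)
bot.move_linear([.668,.044,.10],speed=.12)
f0=bot.read_ft_force()
print("hit",bot.move_linear([.668,.044,.0575],speed=.025,until_force=28))
print(bot.read_position(),bot.read_ft_force(),f0)
bot.wait(.3)
print(bot.read_position(),bot.read_ft_force())
bot.move_linear([.668,.044,.10],speed=.04)
bot.move_linear([.60,.0,.19],speed=.2)
K,E=wrist_ext(); im=bot.camera("wrist"); cv2.imwrite("pics/w2.png",im[:,:,::-1]); np.savez("w2.npz",K=K,E=E)
for t in("blank_1","plate","plunger_top"):print([(d["bbox"],round(d["confidence"],2)) for d in bot.search_frame("wrist",t)])
im=bot.camera("top"); cv2.imwrite("pics/top2.png",im[:,:,::-1])
print([(d["bbox"],round(d["confidence"],2)) for d in bot.search_frame("top","blank_1")])
print(bot.read_clock())
```

```text
hit False
[0.668  0.044  0.0591] [-4.7607  0.1579  9.1124] [-0.8753 -1.1752 -0.0825]
[0.668  0.044  0.0591] [-4.2959 -0.0058  9.8683]
[([274.6, 130.9, 42.1, 36.4], 0.55), ([355.5, 146.2, 36.4, 41.0], 0.35)]
[]
[([0.0, 114.3, 71.3, 59.3], 0.91), ([352.5, 148.5, 40.7, 38.7], 0.63)]
[]
9.35
```

View pics/w2.png

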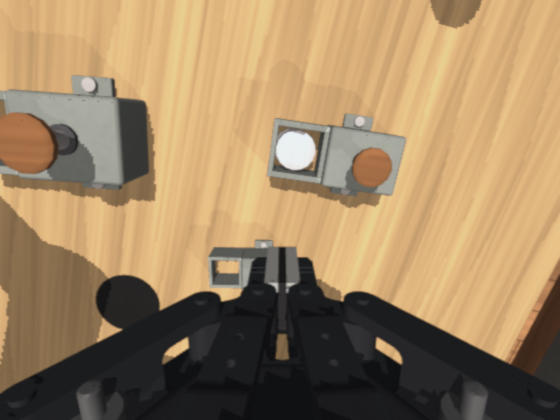

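View pics/top2.png

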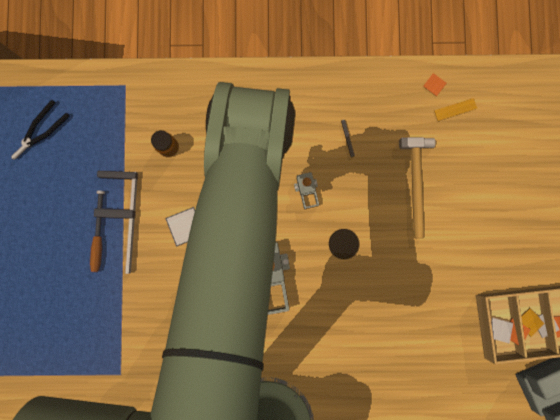

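Run:
```python
from h import *
im=cv2.imread("pics/w2.png")
cv2.imwrite("pics/w2z.png",cv2.resize(im[90:220,200:420],None,fx=3.6,fy=3.6,interpolation=cv2.INTER_CUBIC))
im=bot.camera("side"); cv2.imwrite("pics/side2.png",im[:,:,::-1])
cv2.imwrite("pics/side2z.png",cv2.resize(im[160:340,160:400,::-1],None,fx=3.3,fy=3.3,interpolation=cv2.INTER_CUBIC))
print([(d["bbox"],round(d["confidence"],2)) for d in bot.search_frame("side","blank_1")])
```

```text
[([250.9, 227.6, 15.1, 10.2], 0.67)]
```

View pics/w2z.png

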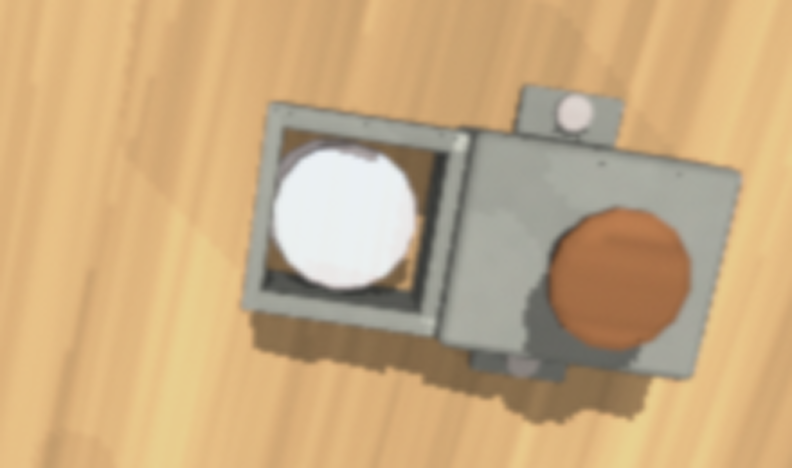

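View pics/side2z.png

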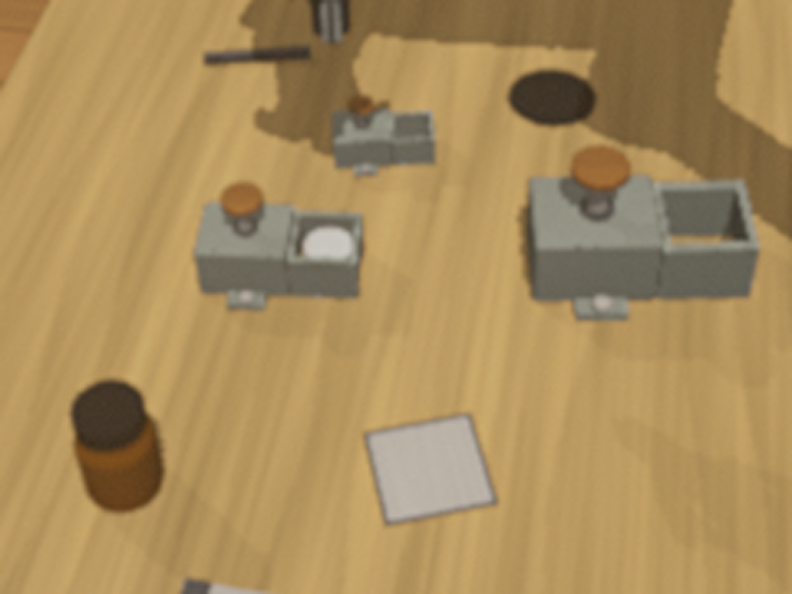

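Run:
```python
from h import *
np.set_printoptions(precision=4,suppress=True)
from scipy.optimize import least_squares
def ell(im,box,thr,knob=False):
    hsv=cv2.cvtColor(im,cv2.COLOR_BGR2HSV)
    s=np.zeros(im.shape[:2],bool); x0,y0,x1,y1=box; s[y0:y1,x0:x1]=1
    m=(((hsv[...,1]>130) if knob else (hsv[...,2]>thr)&(hsv[...,1]<60))&s).astype(np.uint8)
    c=max(cv2.findContours(m,0,1)[0],key=cv2.contourArea); e=cv2.fitEllipse(c);print(e,cv2.boundingRect(c)); return e[0]
def tri(obs):
    f=lambda X:np.concatenate([proj(K,E,X)[0]-uv for K,E,uv in obs])
    r=least_squares(f,[.6,.04,.03]); return r.x,r.fun
S=cam_pose("side");T=cam_pose("top")
w1=np.load("w1.npz");w2=np.load("w2.npz")
i=lambda n:cv2.imread(f"pics/{n}.png")
a=ell(i("side0"),(245,222,272,246),180);b=ell(i("w1"),(255,195,305,250),190);c=ell(i("top0"),(240,172,260,195),180)
print("before",tri([(*S,a),(w1["K"],w1["E"],b),(*T,c)]))
a=ell(i("side2"),(245,222,272,246),180);b=ell(i("w2"),(270,125,325,175),190)
print("after",tri([(*S,a),(w2["K"],w2["E"],b)]))
cv2.imwrite("pics/cmp.png",np.hstack([cv2.resize(i(n)[195:265,210:280],None,fx=5.5,fy=5.5,interpolation=cv2.INTER_CUBIC) for n in("side0","side2")]))
# knob
ka=ell(i("w1"),(318,225,372,275),0,True);kb=ell(i("w2"),(350,145,395,190),0,True)
print("knob w1,w2",tri([(w1["K"],w1["E"],ka),(w2["K"],w2["E"],kb)]),unproj(w2["K"],w2["E"],kb,.08))
```

```text
((258.521240234375, 233.5625), (7.476304531097412, 14.025740623474121), 88.4837646484375) (252, 230, 14, 8)
((278.041748046875, 223.6931610107422), (32.10538864135742, 35.752952575683594), 93.69892883300781) (260, 208, 37, 33)Traceback (most recent call last):
  File "<stdin>", line 15, in <module>
  File "<stdin>", line 8, in ell
ValueError: max() iterable argument is empty
```

```bash
cat > t.py <<'E'
from h import *
np.set_printoptions(precision=4,suppress=True)
from scipy.optimize import least_squares
def ell(im,box,thr,knob=False):
    hsv=cv2.cvtColor(im,cv2.COLOR_BGR2HSV)
    s=np.zeros(im.shape[:2],bool); x0,y0,x1,y1=box; s[y0:y1,x0:x1]=1
    m=(((hsv[...,1]>130) if knob else (hsv[...,2]>thr)&(hsv[...,1]<60))&s).astype(np.uint8)
    c=max(cv2.findContours(m,0,1)[0],key=cv2.contourArea); e=cv2.fitEllipse(c);print(e,cv2.boundingRect(c)); return e[0]
def tri(obs):
    f=lambda X:np.concatenate([proj(K,E,X)[0]-uv for K,E,uv in obs])
    r=least_squares(f,[.6,.04,.03]); return r.x,r.fun
S=cam_pose("side");T=cam_pose("top")
i=lambda n:cv2.imread(f"pics/{n}.png")
E
python3 - <<'E'
from t import *
w1=np.load("w1.npz");w2=np.load("w2.npz")
a=ell(i("side0"),(245,222,272,246),170);b=ell(i("w1"),(255,195,305,250),190)
print("before",tri([(*S,a),(w1["K"],w1["E"],b)]))
a=ell(i("side2"),(245,222,272,246),170);b=ell(i("w2"),(270,125,325,175),190)
print("after",tri([(*S,a),(w2["K"],w2["E"],b)]))
cv2.imwrite("pics/cmp.png",np.hstack([cv2.resize(i(n)[195:265,210:280],None,fx=5.5,fy=5.5,interpolation=cv2.INTER_CUBIC) for n in("side0","side2")]))
# knob
ka=ell(i("w1"),(318,225,372,275),0,True);kb=ell(i("w2"),(350,145,395,190),0,True)
print("knob w1,w2",tri([(w1["K"],w1["E"],ka),(w2["K"],w2["E"],kb)]),unproj(w2["K"],w2["E"],kb,.08))
E
```

```text
((258.37786865234375, 233.33163452148438), (8.36508846282959, 14.599684715270996), 87.47821044921875) (251, 229, 15, 9)
((278.041748046875, 223.6931610107422), (32.10538864135742, 35.752952575683594), 93.69892883300781) (260, 208, 37, 33)
before (array([0.6076, 0.038 , 0.0315]), array([-0.3069,  0.0358, -0.1276,  0.0064]))
((259.13861083984375, 233.376708984375), (8.577770233154297, 15.042732238769531), 88.30377197265625) (252, 229, 15, 9)
((295.2563171386719, 150.11355590820312), (37.010162353515625, 38.97862243652344), 97.37749481201172) (276, 132, 40, 38)
after (array([0.6057, 0.038 , 0.0317]), array([-0.3545,  0.0032, -0.1367, -0.0062]))
((343.773193359375, 250.35877990722656), (32.52384948730469, 34.04240417480469), 64.7551498413086) (327, 234, 35, 34)
((371.3462219238281, 167.04873657226562), (35.7879638671875, 38.07716751098633), 52.077518463134766) (353, 149, 38, 38)
knob w1,w2 (array([0.669 , 0.0446, 0.0819]), array([ 0.0188,  0.0062, -0.0174, -0.0057])) [0.6696 0.0444 0.08  ]
```

View pics/cmp.png

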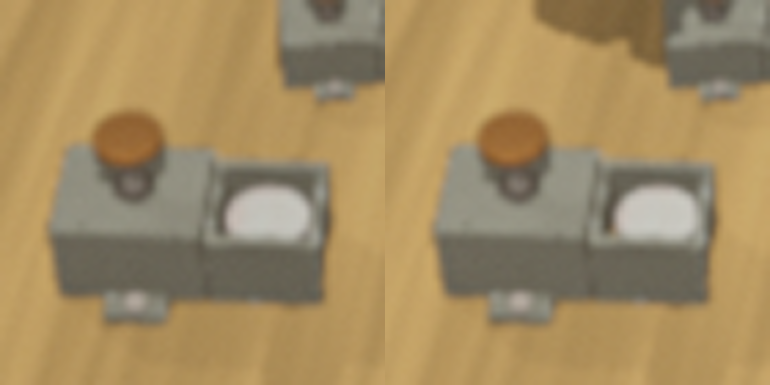

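The top blank still sits at z≈32 mm, with no blank in front, so the press did not eject anything. I'll repeat it in watched stages before drawing conclusions.

Run:
```python
from h import *
np.set_printoptions(precision=4,suppress=True)
bot.move_linear([.669,.0445,.095],speed=.2)
print(bot.read_gripper_width())
im=bot.camera("side"); A=im[180:270,200:300,::-1].copy()
for z in (.087,.083,.079,):
    h=bot.move_linear([.669,.0445,z],speed=.03,until_force=35); print(z,h,np.array(bot.read_position()),np.array(bot.read_ft_force()))
im=bot.camera("side"); B=im[180:270,200:300,::-1].copy()
im=bot.camera("wrist"); cv2.imwrite("pics/w3.png",im[:,:,::-1])
cv2.imwrite("pics/s3.png",np.hstack([cv2.resize(x,None,fx=4,fy=4,interpolation=cv2.INTER_CUBIC) for x in(A,B)]))
print(bot.read_clock())
K,E=wrist_ext(); print(proj(K,E,bot.read_position()))
```

```text
0.002822586586505752
0.087 False [0.6688 0.0444 0.087 ] [ 0.5529 -0.2055  0.0969]
0.083 False [0.6687 0.0445 0.0827] [-0.4517 -0.295  -0.32  ]
0.079 False [0.6687 0.0445 0.0786] [ 0.1169  0.9278 -0.0189]
11.3583
[[279.8238 245.2521]]
```

View pics/s3.png

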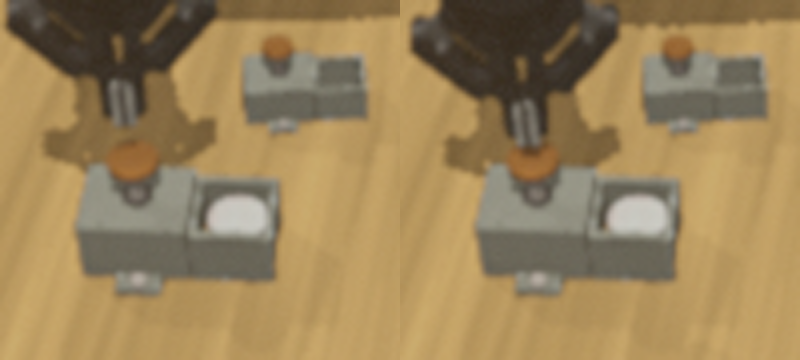

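View pics/w3.png

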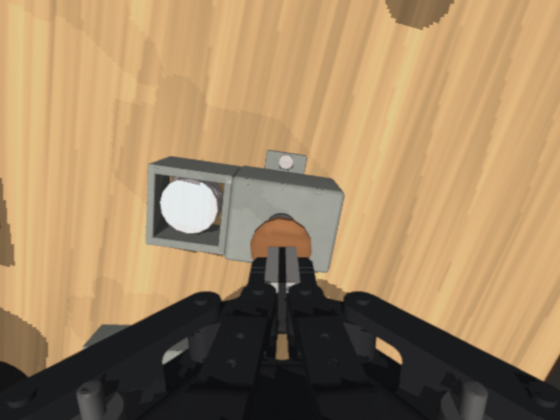

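Run:
```python
from h import *
np.set_printoptions(precision=4,suppress=True)
K,E=cam_pose("side")
print("side proj tcp,knob",proj(K,E,[bot.read_position(),[.669,.0445,.084]])-[200,180])
for z in (.075,.071,.067,):
    h=bot.move_linear([.669,.0445,z],speed=.03,until_force=35); print(z,h,np.array(bot.read_position()),np.array(bot.read_ft_force()),bot.read_gripper_width())
im=bot.camera("side"); B=im[180:270,200:300,::-1].copy()
im=bot.camera("wrist"); W=im[130:310,180:340,::-1]
cv2.imwrite("pics/s4.png",np.hstack([cv2.resize(B,(400,360),interpolation=cv2.INTER_CUBIC),cv2.resize(W,(320,360),interpolation=cv2.INTER_CUBIC)]))
print(bot.read_clock())
```

```text
side proj tcp,knob [[32.6503 39.5743]
 [32.4617 38.1355]]
0.075 False [0.6687 0.0445 0.0747] [0.2894 0.2741 0.1356] 0.0039878881451429335
0.071 False [0.6687 0.0445 0.0706] [ 0.8109  0.4384 -0.2192] 0.002120857635192601
0.067 False [0.6687 0.0445 0.0667] [-0.2827  0.2191 -0.34  ] 0.002612138299539485
12.3083
```

View pics/s4.png

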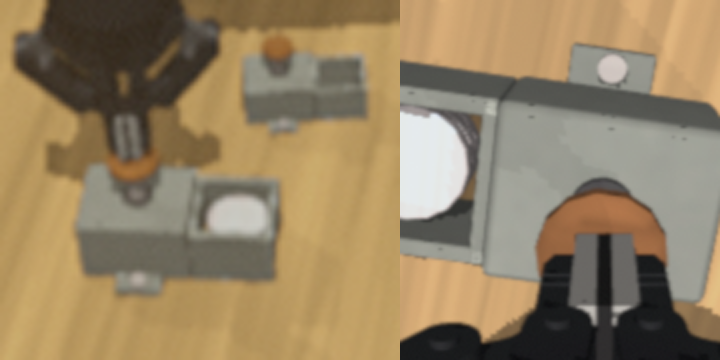

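Fingertips seem to sit higher than the TCP reading suggests, with no contact force yet at z=0.067. So the first "press" barely touched the knob, and I'll press by force instead.

Run:
```python
from h import *
np.set_printoptions(precision=4,suppress=True)
for z in (.060,.056,.052,.048,.044,.040,.036,.033):
    h=bot.move_linear([.669,.0445,z],speed=.025,until_force=32); f=np.array(bot.read_ft_force());print(z,h,np.array(bot.read_position()),f,np.array(bot.read_moment()))
    if h or f[2]>30: break
im=bot.camera("side"); B=im[180:270,200:300,::-1].copy()
im=bot.camera("wrist"); W=im[130:310,100:340,::-1]
cv2.imwrite("pics/s5.png",np.hstack([cv2.resize(B,(400,360),interpolation=cv2.INTER_CUBIC),cv2.resize(W,(400,300),interpolation=cv2.INTER_CUBIC)[:360] if 0 else cv2.resize(W,(400,360))]))
print(bot.read_clock())
```

```text
0.06 False [0.6696 0.0445 0.0609] [-1.8273 -0.0986  6.2988] [-0.0253  0.3119 -0.0376]
0.056 False [0.6696 0.0445 0.0571] [-1.7069  0.1096  7.0987] [ 0.0316  0.3289 -0.0163]
0.052 False [0.6697 0.0445 0.0534] [-1.7265 -1.0544  8.8412] [-0.0192  0.4085  0.0393]
0.048 False [0.6697 0.0445 0.0494] [-2.6102  0.8056  8.5071] [ 0.0324  0.4617 -0.0007]
0.044 False [0.6697 0.0445 0.0454] [-2.0615 -0.0848  8.387 ] [0.0406 0.4589 0.0554]
0.04 False [0.6697 0.0445 0.0415] [-2.2409 -0.1901  8.8534] [0.0517 0.5458 0.0222]
0.036 False [0.6697 0.0445 0.0385] [-5.1295 -0.0862 14.972 ] [ 0.0043  1.0203 -0.0055]
0.033 True [0.6697 0.0445 0.039 ] [-3.3629  0.088   9.7673] [-0.0169  0.6171  0.0367]
14.9
```

View pics/s5.png

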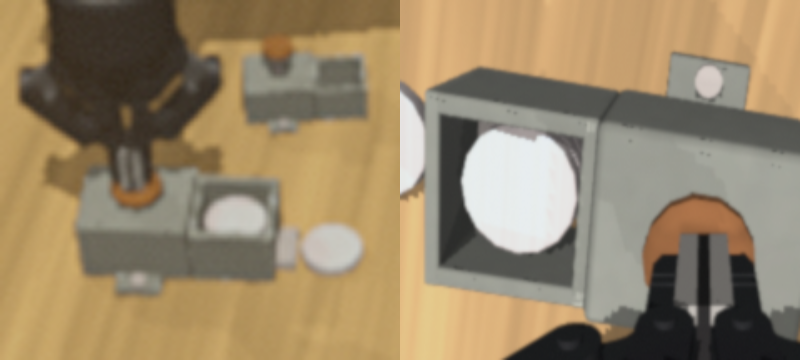

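The knob is now fully down, and the side view shows a blank out in front of the slot with the pusher extended. The knob's known heights put the fingertips about 21 mm above the reported TCP. Releasing now.

Run:
```python
from h import *
bot.move_linear([.6697,.0445,.075],speed=.05)
bot.move_linear([.60,-.03,.12],speed=.2)
bot.set_gripper(0.18)
bot.wait(.1)
K,E=wrist_ext(); im=bot.camera("wrist"); cv2.imwrite("pics/w6.png",im[:,:,::-1]); np.savez("w6.npz",K=K,E=E)
for t in("blank_1",):print([(d["bbox"],round(d["confidence"],2)) for d in bot.search_frame("wrist",t)])
im=bot.camera("side"); cv2.imwrite("pics/side6.png",im[:,:,::-1])
cv2.imwrite("pics/side6z.png",cv2.resize(im[160:340,160:400,::-1],None,fx=3.3,fy=3.3,interpolation=cv2.INTER_CUBIC))
print([(d["bbox"],round(d["confidence"],2)) for d in bot.search_frame("side","blank_1")])
print(bot.read_clock(),bot.read_gripper_width(),bot.read_ft_force())
```

```text
[([284.9, 95.0, 53.4, 50.2], 0.93), ([211.1, 83.8, 46.2, 54.8], 0.62)]
[([278.4, 234.2, 14.8, 14.6], 0.57), ([249.4, 232.3, 15.2, 6.4], 0.57), ([270.0, 284.2, 40.9, 34.5], 0.16)]
17.1 0.18314978845506372 [0.48181928 0.2440511  0.20982736]
```

View pics/w6.png

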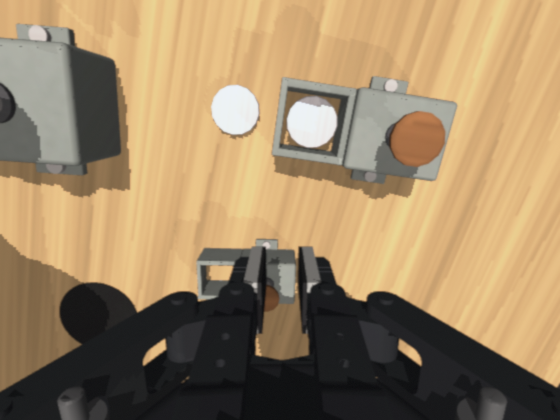

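View pics/side6z.png

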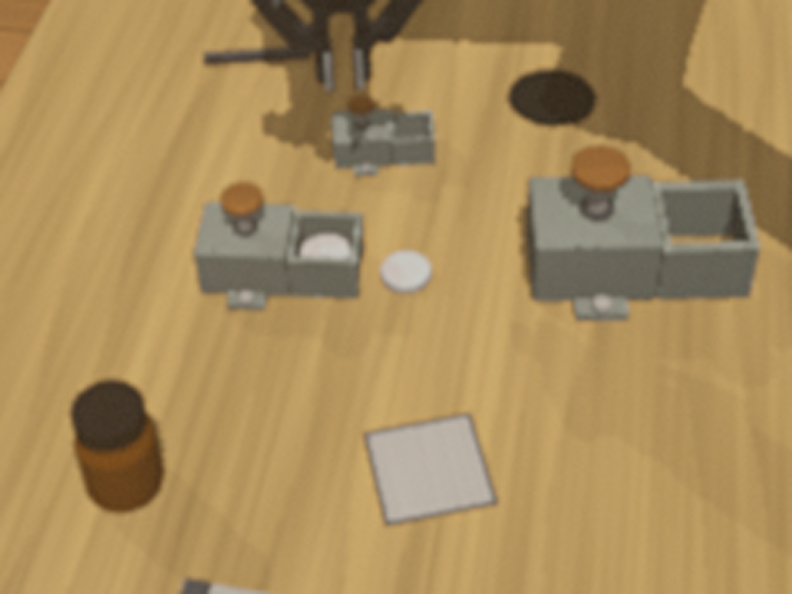

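Run:
```python
from t import *
w=np.load("w6.npz");K,E=w["K"],w["E"]
b=ell(i("w6"),(205,80,265,140),190); print("blank",unproj(K,E,b,.008))
a=ell(i("side6"),(272,230,295,252),165); print("blank side",unproj(*S,a,.008)); print(tri([(*S,a),(K,E,b)]))
for l,r,n in (((257,248),(269.7,186.4),"L"),((309,248),(259.1,186.4),"R")): 
    print(n,tri([(*S,r),(K,E,l)]))
print(bot.read_position()); p=np.array(bot.read_position());print(proj(K,E,[p,p+[0,0,.021]]),proj(*S,[p,p+[0,0,.021]]))
cv2.imwrite("pics/z6.png",np.hstack([cv2.resize(i("side6")[150:210,230:300],(420,360),interpolation=cv2.INTER_CUBIC),cv2.resize(i("w6")[230:290,240:325],(380,360),interpolation=cv2.INTER_CUBIC)[:, :380]]))
```

```text
((234.58349609375, 108.9939193725586), (46.71245193481445, 49.03217315673828), 161.85586547851562) (211, 85, 48, 49)
blank [0.5458 0.0328 0.008 ]
((282.5816955566406, 241.41734313964844), (10.98834228515625, 14.505173683166504), 92.2777099609375) (275, 236, 16, 12)
blank side [0.5443 0.0351 0.008 ]
(array([0.5453, 0.0328, 0.0051]), array([-0.2234,  0.0513, -0.0721,  0.0089]))
L (array([ 0.5875, -0.0257,  0.1388]), array([-0.9615,  0.1896, -0.1893,  0.0185]))
R (array([ 0.6114, -0.0177,  0.1434]), array([-0.3974, -0.0488, -0.0747, -0.0118]))
[ 0.6    -0.0299  0.1199]
[[279.6205 246.131 ]
 [279.4631 263.1427]] [[264.5196 190.6966]
 [264.154  184.4101]]
```

View pics/z6.png

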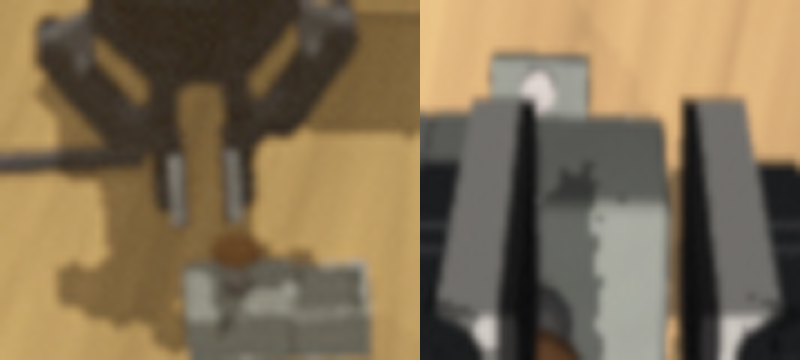

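Blank_1 is at (0.5455, 0.0328) and the fresh stack has dropped. Triangulating the fingertips confirms they sit about 21 mm above the reported TCP. I'll probe for the table behind the blank, then push.

Run:
```python
from t import *
b=np.array([.5455,.0332]); g=np.array([.4985,.2105]); d=(g-b)/np.linalg.norm(g-b)
th=np.arctan2(d[1],d[0])-np.pi/2; print(np.degrees(th))
s=b-d*.046
bot.move_linear([*s,.06],speed=.15,rotation=quat(th))
print(bot.move_linear([*s,.0],speed=.08,until_force=8),bot.read_position())
h=bot.move_linear([*s,-.026],speed=.02,until_force=6); p=np.array(bot.read_position()); print(h,p,bot.read_ft_force())
z=max(p[2],-.026)+.003
bot.move_linear([*s,z],speed=.03)
print(bot.read_position(),bot.read_ft_force(),bot.read_clock())
im=bot.camera("side"); cv2.imwrite("pics/side7z.png",cv2.resize(im[180:300,220:340,::-1],None,fx=5,fy=5,interpolation=cv2.INTER_CUBIC))
```

```text
14.846907222230763
False [ 0.5577 -0.0114  0.0003]
True [ 0.5571 -0.0113 -0.0212] [-0.5034  0.3654  4.33  ]
[ 0.5575 -0.0113 -0.0181] [-0.5854  0.8488  0.5355] 19.9083
```

View pics/side7z.png

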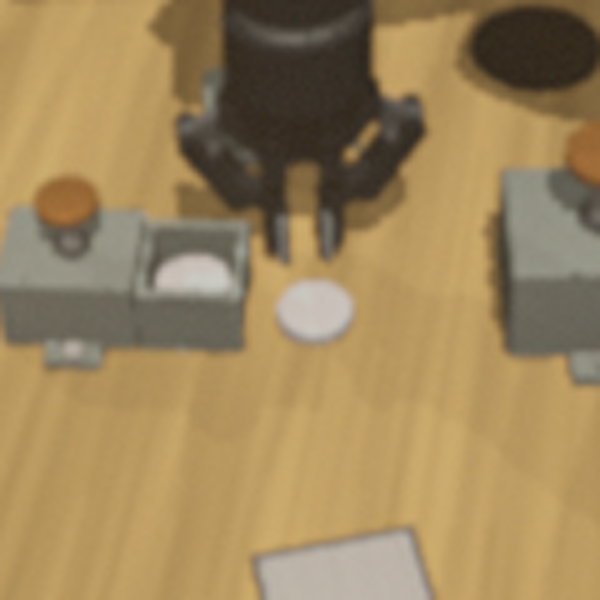

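Run:
```python
from t import *
b=np.array([.5455,.0332]); g=np.array([.4985,.2105]); d=(g-b)/np.linalg.norm(g-b)
L=np.linalg.norm(g-b); s=b-d*.046
for t in (.07,.13,.046+L-.031-.012):
    e=s+d*t; h=bot.move_linear([*e,-.0182],speed=.05,until_force=6)
    print(h,bot.read_position(),bot.read_ft_force())
    if h: break
im=bot.camera("side"); cv2.imwrite("pics/side8.png",im[:,:,::-1]);cv2.imwrite("pics/side8z.png",cv2.resize(im[200:340,220:340,::-1],None,fx=4.2,fy=4.2,interpolation=cv2.INTER_CUBIC))
K,E=wrist_ext(); im=bot.camera("wrist"); cv2.imwrite("pics/w8.png",im[:,:,::-1]); np.savez("w8.npz",K=K,E=E)
print(bot.read_clock())
```

```text
False [ 0.5394  0.0562 -0.0182] [0.47   0.1614 0.9848]
False [ 0.5241  0.1142 -0.0182] [-0.1591 -0.0387  0.2961]
False [ 0.5096  0.1687 -0.0182] [-0.9229  0.4071 -0.2822]
24.2333
```

View pics/side8z.png

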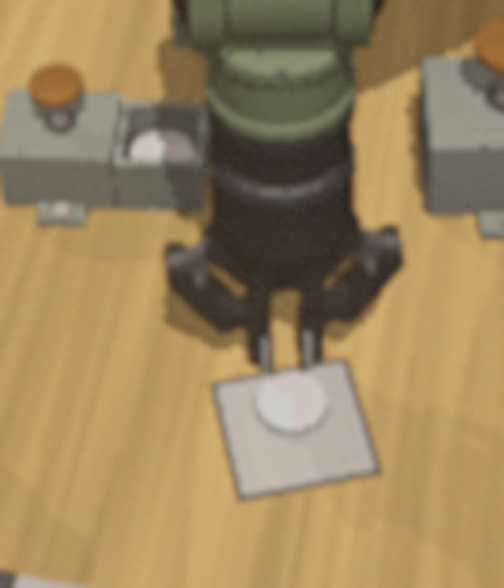

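View pics/w8.png

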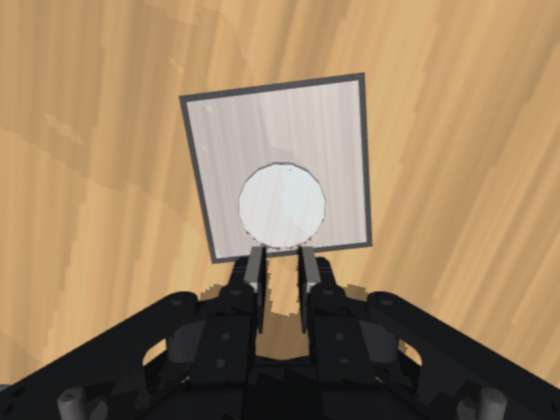

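The blank is nested between the fingertips at (282,206), just inside the plate's near edge. I'll compute the remaining push.

Run:
```python
from t import *
w=np.load("w8.npz");K,E=w["K"],w["E"]
P=np.array([unproj(K,E,u,0)[:2] for u in [(181,97),(363,74),(371,245),(214,262)]]); g=P.mean(0)
c=unproj(K,E,(282,206),.008)[:2]; print(P,g,c)
p=np.array(bot.read_position()); v=g-c; print(v)
e=p[:2]+v; h=bot.move_linear([*e,-.0182],speed=.04,until_force=6); print(h,bot.read_position())
d=np.array([.4985-.5455,.1773]);d/=np.linalg.norm(d)
q=e-d*.03
bot.move_linear([*q,-.0182],speed=.08)
bot.move_linear([*q,.10],speed=.2)
q=e-d*.08
bot.move_linear([*q,.13],speed=.2)
bot.wait(.3)
K,E=wrist_ext(); im=bot.camera("wrist"); cv2.imwrite("pics/w9.png",im[:,:,::-1]); np.savez("w9.npz",K=K,E=E)
im=bot.camera("side"); cv2.imwrite("pics/side9.png",im[:,:,::-1])
print(bot.read_clock())
```

```text
[[0.4488 0.2321]
 [0.5219 0.261 ]
 [0.5511 0.1878]
 [0.4782 0.159 ]] [0.5  0.21] [0.503  0.1981]
[-0.003   0.0119]
False [ 0.5065  0.1809 -0.0182]
26.7917
```

View pics/w9.png

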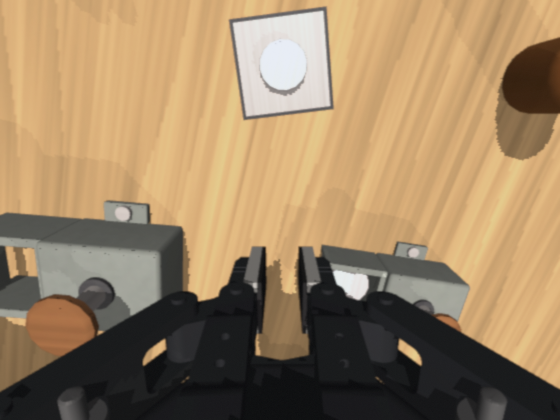

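View pics/side9.png

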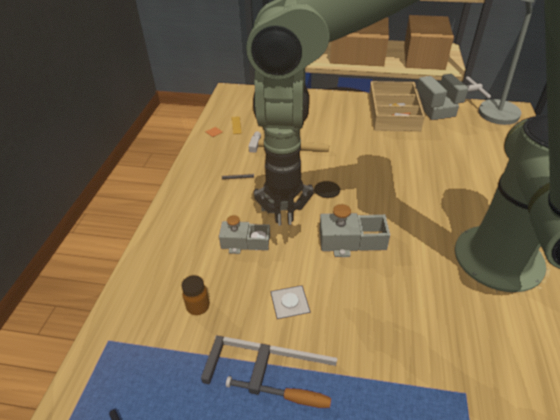

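The blank lies centred on the plate: (283,64) in the wrist view and (290,300) in the side view. The gripper is clear, the bystanders are unmoved and the other blanks are in the magazine, so I'm handing in.

```bash
python3 -c "
from cell import bot
print(bot.read_clock());print(bot.close_job())"
```

```text
26.7917
the job is handed in; nothing more can be done
None
```

The job is handed in at 26.8 s. One blank was dispensed and pushed with the fingertips, without picking it up, until it lay wholly on the steel plate.

- **First press fell short:** The fingertips sit about 21 mm above the reported TCP, so my first press moved the knob only about 2 to 3 mm. That shifted the stack about 2 mm but ejected nothing.
- **Full press:** I then pressed by force to the bottom stop, about 23 mm of travel, and released the knob. Exactly one blank came out.
- **Pushing:** I found the table height by light touch, then pushed the blank with the fingers slightly apart. No collision forces showed.
- **Last checks:** The wrist and side pictures show the blank near the middle of the plate with margin on every side. The knob is up again, blanks are still in the magazine and the gripper is clear of everything. The bystanders in view look unmoved. I judged this by eye and did not measure them.

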